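Find the 15 mm blank by pinching and seat it in the sanding jig

TASK

The three wooden blanks standing in the rack look alike, but only one is 15 mm thick; the others are 3 mm thinner and 3 mm thicker, so pinch them with the gripper to tell. Set the 15 mm one on edge into the open end of the jig's channel, short of the spring roller, slide it past the roller up to the aluminium end stop, press it home there for a moment with about 12 N, never more than 25 N, and let go. Leave the other two blanks standing in the rack, and do not disturb the sanding stick, tape measure and cutters.

Things in the scene. Friction and masses are not known exactly. Their poses are not given: they have to be found in the camera images.
- rack: fixed plywood rack, base 100 (x) x 226 (y) x 12 mm, three slots along its x at y = -75, 0, +75 mm; each slot is 23 mm wide between rails 6 mm thick and 62 mm long that rise 20 mm above the base. Origin at the underside centre, on the bench. A blank stands on the base in each slot, with some play
- blank_a_mid (a point): centre of blank A, a light wooden board 90 mm long (its x), 64 mm tall (its z), standing on edge; its thickness (its y) is 12, 15 or 18 mm, to be found by pinching across it. 60 g. Each of the three thicknesses occurs once among the three blanks
- blank_b_mid (a point): centre of blank B, the same in looks and size (90 x 64 mm), thickness 12, 15 or 18 mm
- blank_c_mid (a point): centre of blank C, the same in looks and size (90 x 64 mm), thickness 12, 15 or 18 mm
- channel (a point): point on the channel floor, on its centre line. The channel is 17 mm wide, runs along x from the open end at x = -95 mm to the end stop's face at x = +75 mm (x towards the stop, y left, z up); walls 22 mm high above the floor, 18 mm thick, upper edges bevelled to a mouth of about 26 mm. A blank (90 mm) set with its centre at x = -25 mm is clear of the roller; home, its centre is at x = +30 mm
- end_stop: aluminium end stop across the channel, 16 mm thick (x), 60 mm wide, 34 mm high above the channel floor; fixed to the jig; origin at the foot of its face towards the channel, axes as the channel's
- sanding_stick: black sanding stick lying on the bench, 18 x 130 x 10 mm, loose; origin at its underside centre; leave alone
- tape_measure: green tape measure standing on the bench, 32 x 70 x 54 mm, loose; origin at its underside centre; leave alone
- flush_cutters: black-handled cutters lying on the bench, 44 x 123 x 11 mm, loose; origin at their underside centre; leave alone
- jig: the fixed sanding jig that carries channel, roller and stop: plywood base 200 (x) x 105 (y) x 12 mm on the bench, channel along its x; origin at the underside centre, 12 mm below channel, same axes
- roller (a joint): vertical steel spring roller (radius 10 mm, 19 mm high, turns freely) left of the channel at x = +50 mm of channel; it reaches 3.5 mm into the channel at 0 and gives way to the left (value in m). The 15 mm blank pushes it back 1.5 to 3.5 mm against 3 to 5 N, so it slides with a drag of a few N (up to about 10 N while its front edge first passes)
Mind the look-alikes: they are no part of the job. What is shaped like the part that bears blank_c_mid but pink is not meant. Leave any blue or purple look-alike of the part that bears blank_a_mid alone.

How it is judged (in metres and radians):
On the way, in this order (a step that is already met when the one before it is completed fails the run):
1. a blank stands on edge on the channel floor, short of the roller (((z of blank_a_mid in the frame of channel below 0.036 m and y of blank_a_mid in the frame of channel between -0.003 and 0.003 m and x of blank_a_mid in the frame of channel between -0.08 and 0.01 m) or (z of blank_b_mid in the frame of channel below 0.036 m and y of blank_b_mid in the frame of channel between -0.003 and 0.003 m and x of blank_b_mid in the frame of channel between -0.08 and 0.01 m) or (z of blank_c_mid in the frame of channel below 0.036 m and y of blank_c_mid in the frame of channel between -0.003 and 0.003 m and x of blank_c_mid in the frame of channel between -0.08 and 0.01 m))), for 0.1 s.
2. the 15 mm blank (the one that pushes the roller back) is pressed against the end stop with at least 6 N for 0.3 s (value of joint roller between 0.0008 and 0.005 m and ((contact force between blank_a and end_stop above 6 N and z of blank_a_mid in the frame of channel below 0.036 m and x of blank_a_mid in the frame of channel above 0.027 m) or (contact force between blank_b and end_stop above 6 N and z of blank_b_mid in the frame of channel below 0.036 m and x of blank_b_mid in the frame of channel above 0.027 m) or (contact force between blank_c and end_stop above 6 N and z of blank_c_mid in the frame of channel below 0.036 m and x of blank_c_mid in the frame of channel above 0.027 m))), for 0.3 s.
At the end, for the whole second after the job is handed in: The 15 mm blank (it holds the roller back 0.8 to 5 mm; the others cannot) stands upright on the channel floor (3 mm), within 3 mm of the centre line and 2.5 mm of the end stop, at rest, released; the other two stand in the rack within 25 mm of their start (value of joint roller between 0.0008 and 0.005 m and ((z of blank_a_mid in the frame of channel below 0.035 m and y of blank_a_mid in the frame of channel between -0.003 and 0.003 m and x of blank_a_mid in the frame of channel above 0.0275 m and angle between blank_a_mid's own z axis and vertical below 0.08 rad and linear speed of blank_a below 0.01 m/s and distance of each of blank_b_mid, blank_c_mid from where it was at the start of the episode below 0.025 m and angle between each of blank_b_mid, blank_c_mid's own z axis and vertical below 0.3 rad) or (z of blank_b_mid in the frame of channel below 0.035 m and y of blank_b_mid in the frame of channel between -0.003 and 0.003 m and x of blank_b_mid in the frame of channel above 0.0275 m and angle between blank_b_mid's own z axis and vertical below 0.08 rad and linear speed of blank_b below 0.01 m/s and distance of each of blank_a_mid, blank_c_mid from where it was at the start of the episode below 0.025 m and angle between each of blank_a_mid, blank_c_mid's own z axis and vertical below 0.3 rad) or (z of blank_c_mid in the frame of channel below 0.035 m and y of blank_c_mid in the frame of channel between -0.003 and 0.003 m and x of blank_c_mid in the frame of channel above 0.0275 m and angle between blank_c_mid's own z axis and vertical below 0.08 rad and linear speed of blank_c below 0.01 m/s and distance of each of blank_a_mid, blank_b_mid from where it was at the start of the episode below 0.025 m and angle between each of blank_a_mid, blank_b_mid's own z axis and vertical below 0.3 rad))); the robot touches nothing.
It fails at once if a blank is pressed against the end stop with more than 25 N (contact force between any of blank_a, blank_b, blank_c and end_stop above 25 N).
It fails at once if the sanding stick, tape measure or cutters are moved by more than 20 mm (distance of any of sanding_stick, tape_measure, flush_cutters from where it was at the start of the episode above 0.02 m).
It also fails if it takes over 61 s, if anything falls off the work surface, if the arm or the gripper's body presses on something with over 40 N, if the wrist force passes 120 N, or if a joint passes its speed limit or range.

ROBOT

A 6-joint arm with a two-finger parallel gripper is mounted at the origin on a cart in front of the work surface, level with it; the furniture and walls round the work are solid. World frame = base frame: x ahead of the robot, y to its left, z up, the work surface at z = 0. Lengths are in m, angles in degrees, forces in N, time in s.
With the tool pointing down it reaches from about 0.4 to 0.825 m from the base axis. Payload 7 kg.
Tool frame: the origin (TCP) lies at the very end of the fingers, on their centre line; the grasp point (between the pads) lies 19 mm behind it (ctrl.hold_point_z is the distance from the TCP to the grasp point, in m); z points along the fingers, y is the line along which they close (so a half turn about z gives the same grasp; the last joint's range is limited). The gripper opens to 88 mm and grips with 3 to 60 N. Pads are 19 mm wide; open, the fingers measure 130 mm over their backs; the gripper's body (78 mm by 193 mm) begins 47 mm behind the grasp point.
Start: joints at [86.923, 20.546, 0.682, 0, -70.136, -16.507], TCP at [0.226, 0.636, 0.227] pointing down, gripper open.
Joint ranges: [-176.03, 176.03], [-82.01, 121.73], [-58.28, 71.71], [-173.87, 95.51], [-174.79, -0.11], [-173.66, 173.66]. Speed limits (degrees/s): [136.94, 136.94, 172.46, 180, 180, 180].

INTERFACE

Orientations are given as [roll, pitch, yaw] about the fixed x, y, z axes, in that order (R = Rz(yaw) Ry(pitch) Rx(roll)).
In Python, from plant import sensors, viewer, workorder, ctrl gives the robot as it stands.
- The arm moves only by the shell command python3 -m pendant 'ROWS'. ROWS is JSON, a list of rows, each a list of 3 entries, a list of its own where there are three numbers: the opening, from -1 (shut) to 1 (fully open), so that 0 is half open, then the shift along the tool's x, y, z in m, then the turn, a rotation vector about the tool's x, y, z in degrees. A call has 1 to 10 rows; each row is the pose to reach, as a shift and turn from the pose commanded when the call began, along the tool's axes at that moment; what a row does not reach only later rows make up. A row lasts 1/12 s, in which the tool goes at most 41.7 mm and 7.16 degrees, less where a joint would pass 70% of its speed; a pose out of reach is approached as far as the arm can. A call with a gripper value outside its range is refused whole. The fingers move at their own pace and stop on an object; the grip force is fixed at half the most. Time passes only in rows, so rows that repeat a pose let the fingers close. It gives the time, the measured TCP pose, the force, the opening and the grip force at its end, in the units of the state.
- sensors.get_obs(): the state, without advancing time (a new reading comes with each control period).
- viewer.snapshot(name): name is "scene" or "top"; returns the picture (400x640x3 uint8, red, green, blue); there is no depth.
- viewer.camera_params(name): a dict with "fx", "fy", "cx", "cy" (pixels), "dist" ([k1, k2, p1, p2, k3] as OpenCV has them; the pictures are not rectified), "extrinsics" (4x4, takes a point from world to camera coordinates). Camera axes: x right, y up, looking along -z (the intrinsics and any distortion apply to the point x, -y, -z); pixel columns grow to the right and rows downward; lengths in m; the calibration is good to about 2 mm. A picture is of the moment at which its call begins. camera_params takes no time and is no camera call.
- workorder.close_job(): hands the job in; it is judged then, once.
The state is a dict: "clock": time; "joint_pos": joint angles; "qvel": joint speeds; "tau": joint torques, N m; "tool_pos": TCP position; "orientation": TCP orientation; "force": force on the tool from outside, world axes, zero at the start; "moment": the same for the moment, N m; "opening": finger opening in m; "gripper_force": force on a finger pad.
Only numpy, scipy, OpenCV 4.12 (cv2) and the standard library are available. Lean on these libraries where they do the work, as an engineer would, in place of code of your own. Each camera call takes 0.05 s, during which the arm holds its last target. There are 200 camera calls.

## Working session

There is one attempt and no reset: what is moved stays moved. The work goes in short steps, Python scripts to look and compute and a shell command to move; the robot and the scene stay as the last step left them, time stands still between calls to the robot, and variables do not carry over. Pictures are saved under pics/ and viewed, at most 10 in all, crops included, and the job is handed in when it is done.

```bash
ls; mkdir -p pics; python3 - <<'E'
from plant import sensors, viewer, workorder, ctrl
import cv2,json
for n in("scene","top"):
    im=viewer.snapshot(n); cv2.imwrite(f"pics/{n}0.png",im[:,:,::-1]); 
    p=viewer.camera_params(n); print({k:(v.tolist() if hasattr(v,'tolist') else v) for k,v in p.items()})
print(sensors.get_obs(), ctrl.hold_point_z)
E
```

```text
pics
{'fx': 375.2497781557752, 'fy': 375.2497781557752, 'cx': 328.389544992412, 'cy': 203.91472723452912, 'dist': [-0.026068343824845724, 0.0, 0.0, 0.0, 0.0], 'extrinsics': [[0.5750514923896914, -0.8178339451739393, 0.021527174027689337, -0.18263807110723163], [0.48918005446159657, 0.36481486998344115, 0.7922202881496497, -0.3732050932431121], [-0.6557580768982855, -0.4450367948385782, 0.6098553892706593, -0.7351443380142189], [0.0, 0.0, 0.0, 1.0]]}
{'fx': 491.3414876252648, 'fy': 491.3414876252648, 'cx': 322.9844666258295, 'cy': 193.28445072700723, 'dist': [0.04995745642280483, 0.0, 0.0, 0.0, 0.0], 'extrinsics': [[0.008400079906354595, -0.9999644331105209, 0.0007557589044199939, 0.1810679082266802], [0.7855539676905164, 0.007066595374141604, 0.6187527996506402, -0.47698443135484164], [-0.6187361331805782, -0.004603883553361377, 0.7855853879451763, -1.3470569936961103], [0.0, 0.0, 0.0, 1.0]]}
{'clock': 0.1, 'joint_pos': array([ 8.69243520e+01,  2.05872199e+01,  6.40349801e-01, -1.68110728e-02,
       -7.01350055e+01, -1.65064570e+01]), 'qvel': array([-0.00163899, -0.0289728 ,  0.09686594,  0.03509645, -0.0374509 ,
       -0.02550231]), 'tau': array([-1.27538842e-03, -5.84163022e+01,  2.93752563e+01,  7.01550230e+00,
        1.01777460e-02, -5.34989636e-05]), 'tool_pos': array([0.22612167, 0.6355543 , 0.22573061]), 'orientation': array([ 1.79917008e+02, -8.11168386e-03, -1.95878229e+01]), 'force': array([-0.00406403,  1.22966366,  0.1065375 ]), 'moment': array([ 0.00037252, -0.00174252,  0.01953555]), 'gripper_force': 0.0, 'opening': 0.08748531407238966} 0.0188
```

View pics/scene0.png

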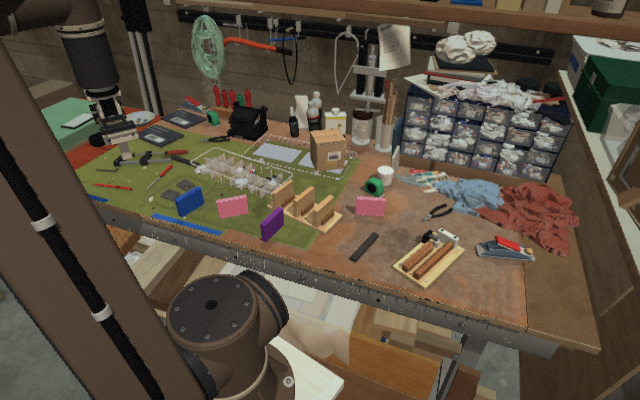

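View pics/top0.png

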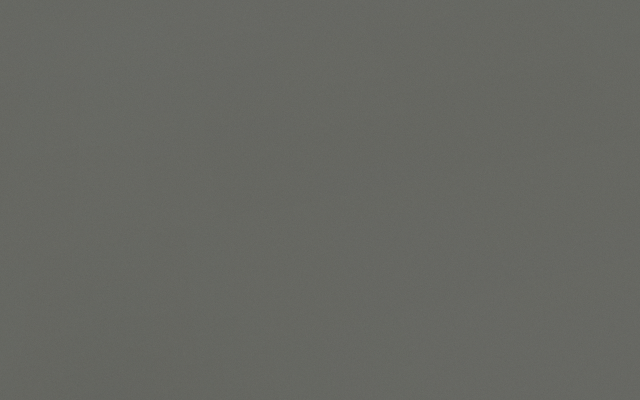

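The scene view shows the rack with three wooden blanks at about (284,193), (303,203) and (323,212), and the jig at (430,262). The look-alikes are blue (190,202), pink (232,206), purple (272,224) and pink (370,206). The top view is plain grey, so it's no use at the moment. I'll crop in close.

```bash
python3 - <<'E'
from plant import viewer
import cv2
print(viewer.snapshot("top").std())
im=cv2.imread("pics/scene0.png")
a=cv2.resize(im[165:245,255:355],None,fx=7.5,fy=7.5,interpolation=cv2.INTER_CUBIC)
b=cv2.resize(im[220:295,380:480],None,fx=8,fy=8,interpolation=cv2.INTER_CUBIC)
cv2.imwrite("pics/c1.png",a);cv2.imwrite("pics/c2.png",b)
E
```

```text
2.6728337958004187
```

View pics/c1.png

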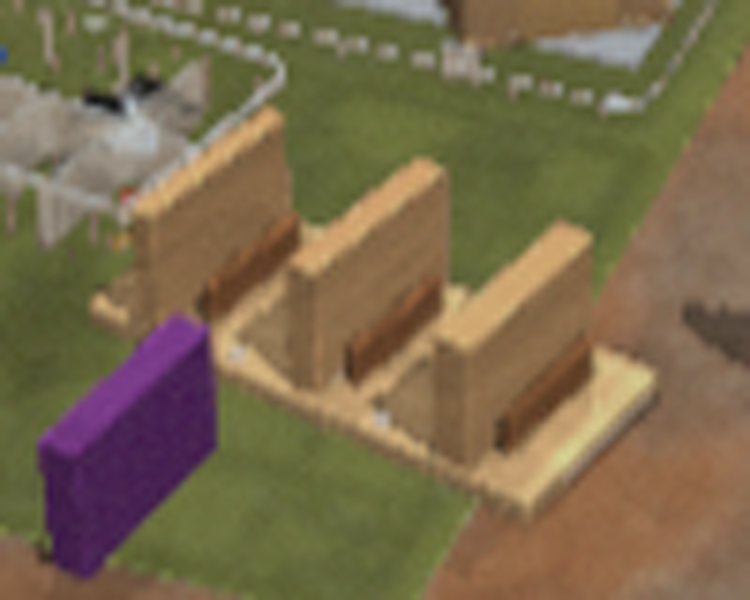

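View pics/c2.png

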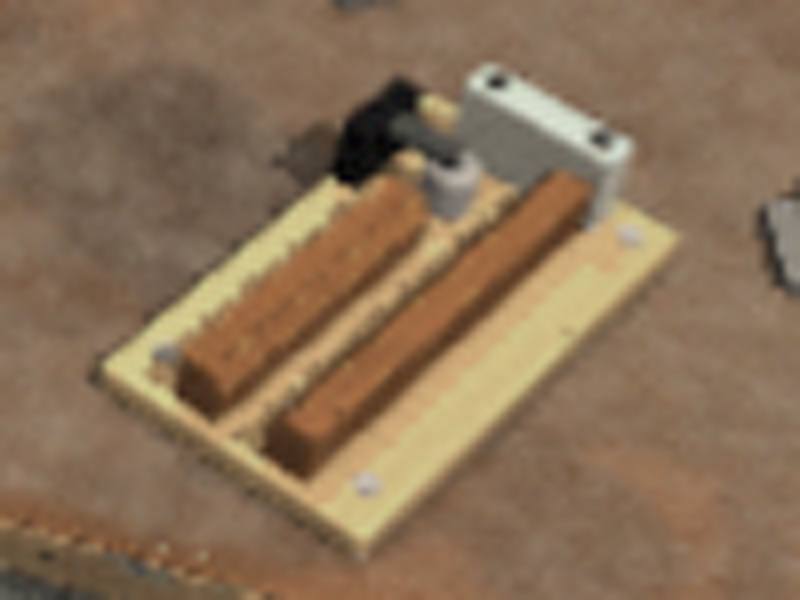

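The crops confirm the choice: three tan wooden blanks stand in the rack's slots, while the purple one (crop 130,440) and the others stand apart. The jig's corners, walls, roller and end stop are all clear. Next I'll cast rays through the corners and fit the known rectangles.

```bash
cat > h.py <<'E'
import numpy as np,cv2
from plant import viewer
def cast(px,z,n="scene"):
    p=viewer.camera_params(n); K=np.array([[p["fx"],0,p["cx"]],[0,p["fy"],p["cy"]],[0,0,1]])
    E=np.array(p["extrinsics"]); q=cv2.undistortPoints(np.array(px,float).reshape(-1,1,2),K,np.array(p["dist"])).reshape(-1,2)
    d=np.c_[q[:,0],-q[:,1],-np.ones(len(q))]@E[:3,:3]; c=-E[:3,:3].T@E[:3,3]
    return c+d*((z-c[2])/d[:,2])[:,None]
def crop(px,s,o): return (np.array(px,float)+.5)/s-.5+np.array(o)
def fit(model,pts):
    model=np.array(model,float);pts=pts[:,:2]; a=model-model.mean(0);b=pts-pts.mean(0)
    t=np.arctan2((a[:,0]*b[:,1]-a[:,1]*b[:,0]).sum(),(a*b).sum()); c,s=np.cos(t),np.sin(t);R=np.array([[c,-s],[s,c]])
    o=pts.mean(0)-R@model.mean(0); return o,np.degrees(t),np.round(1000*(model@R.T+o-pts),1).tolist()
E
cat > m.py <<'E'
from h import *
A=lambda p:crop(p,7.5,(255,165)); B=lambda p:crop(p,8,(380,220))
print("rack",fit([[-50,113],[-50,-113],[50,-113]]*np.array([.001]),cast(A([(92,298),(527,497),(657,378)]),.012)))
for n,p in dict(L=[(130,212),(152,222),(286,120),(266,106)],M=[(288,262),(312,278),(447,172),(425,157)],R=[(437,337),(465,352),(592,237),(565,220)]).items():
    w=cast(A(p),.076); print(n,w.mean(0).round(4),"len",np.linalg.norm(w[2]-w[1])*1e3,np.linalg.norm(w[3]-w[0])*1e3,"thk",np.linalg.norm(w[1]-w[0])*1e3,np.linalg.norm(w[3]-w[2])*1e3,"yaw",np.degrees(np.arctan2(*(w[2]+w[3]-w[0]-w[1])[1::-1])))
print("jig",fit(np.array([[-100,52.5],[-100,-52.5],[100,-52.5]])*.001,cast(B([(103,366),(362,547),(680,238)]),.012)))
print("stop",fit(np.array([[75,30],[75,-30],[91,30],[91,-30]])*.001,cast(B([(467,80),(612,163),(487,63),(634,142)]),.046)))
E
python3 m.py
```

```text
rack (array([0.52895928, 0.24244824]), np.float64(0.7429403572477074), [[-0.0, 1.5], [-4.0, -1.6], [4.0, 0.0]])
L [0.5159 0.3158 0.076 ] len 89.14414754815547 92.52203899147864 thk 11.689111539823134 13.956899448283828 yaw 2.8154331158573527
M [0.5265 0.2401 0.076 ] len 89.84414204394247 90.57519869412441 thk 14.417491986238554 14.23186549738277 yaw 0.5048420194431544
R [0.5247 0.1655 0.076 ] len 89.92747543170287 92.01599885856481 thk 14.114880349696133 15.654025490049236 yaw 2.30431471414215
jig (array([ 0.56684464, -0.16345681]), np.float64(-10.34722574031956), [[-1.5, 1.1], [0.5, -0.1], [0.9, -1.0]])
stop (array([ 0.56874016, -0.16319973]), np.float64(-9.96906419737663), [[-1.2, 0.9], [-0.5, -0.5], [1.4, 0.4], [0.2, -0.8]])
```

The blanks measure right: length about 90 mm, spacing 75 mm. The jig also agrees between base and stop, at yaw about -10°. By eye the middle blank looks like the 15 mm one, so I'll pinch it first.

```bash
cat > d.py <<'E'
import sys
from plant import sensors
from scipy.spatial.transform import Rotation as R
import numpy as np
v=[float(a) for a in sys.argv[1:]]; o=sensors.get_obs()
T=R.from_euler("xyz",o["orientation"],degrees=True); G=R.from_euler("xyz",[180,0,v[3]],degrees=True)
print("shift",T.inv().apply(np.array(v[:3])-o["tool_pos"]).round(4),"turn",(T.inv()*G).as_rotvec(degrees=True).round(2), "pos",o["tool_pos"].round(4),o["orientation"].round(2),"F",o["force"].round(2),"op",round(o["opening"]*1e3,2),"gf",o["gripper_force"],"t",round(o["clock"],2))
E
python3 d.py .5065 .2397 .12 1.0
R='[0.15,[0.397,0.279,0],[0,0,-20.6]]'
python3 -m pendant '[[0.15,[0.397,0.279,0],[0,0,-20.6]],[0.15,[0.397,0.279,0],[0,0,-20.6]],[0.15,[0.397,0.279,0],[0,0,-20.6]],[0.15,[0.397,0.279,0],[0,0,-20.6]],[0.15,[0.397,0.279,0],[0,0,-20.6]],[0.15,[0.397,0.279,0],[0,0,-20.6]],[0.15,[0.397,0.279,0],[0,0,-20.6]],[0.15,[0.397,0.279,0],[0,0,-20.6]],[0.15,[0.397,0.279,0],[0,0,-20.6]],[0.15,[0.397,0.279,0],[0,0,-20.6]]]'; python3 d.py .5065 .2397 .1 1.0
```

```text
shift [0.3968 0.2788 0.1063] turn [  0.08   0.   -20.59] pos [0.2262 0.6356 0.2258] [ 1.7993e+02 -1.0000e-02 -1.9590e+01] F [-0.2   1.28  0.52] op 87.71 gf 0.0 t 0.15
clock: 0.98
tool_pos: [0.4678, 0.2941, 0.2267]
orientation: [-180.0, -0.0, 1.0]
force: [1.2, 0.9, 0.2]
opening: 0.0507
gripper_force: 0.0
shift [0.0378 0.0551 0.1267] turn [-0.01 -0.    0.03] pos [0.4678 0.2941 0.2267] [-179.99   -0.      1.03] F [1.25 0.87 0.23] op 50.75 gf 0.0 t 0.98
```

```bash

python3 -m pendant '[[0.15,[0.038,0.055,0.06],[0,0,0]],[0.15,[0.038,0.055,0.06],[0,0,0]],[0.15,[0.038,0.055,0.127],[0,0,0]],[0.15,[0.038,0.055,0.127],[0,0,0]],[0.15,[0.038,0.055,0.127],[0,0,0]],[0.15,[0.038,0.055,0.127],[0,0,0]],[0.15,[0.038,0.055,0.127],[0,0,0]]]'; python3 d.py .5065 .2397 .04 1.0; python3 - <<'E'
from plant import viewer
import cv2
for n in("scene","top"): im=viewer.snapshot(n); print(im.std()); cv2.imwrite(f"pics/{n}1.png",im[:,:,::-1])
im=cv2.imread("pics/scene1.png"); cv2.imwrite("pics/c3.png",cv2.resize(im[140:260,235:375],None,fx=5,fy=5,interpolation=cv2.INTER_CUBIC))
E
```

```text
clock: 1.57
tool_pos: [0.507, 0.2426, 0.1013]
orientation: [-180.0, -0.1, 1.1]
force: [-0.0, 0.5, 1.0]
opening: 0.0498
gripper_force: 0.0
shift [-0.0007  0.0029  0.0613] turn [-0.04 -0.1   0.07] pos [0.507  0.2426 0.1013] [-1.7996e+02 -1.0000e-01  1.0700e+00] F [-0.02  0.51  0.97] op 49.78 gf 0.0 t 1.57
44.85956307841556
2.672765514329029
```

View pics/c3.png

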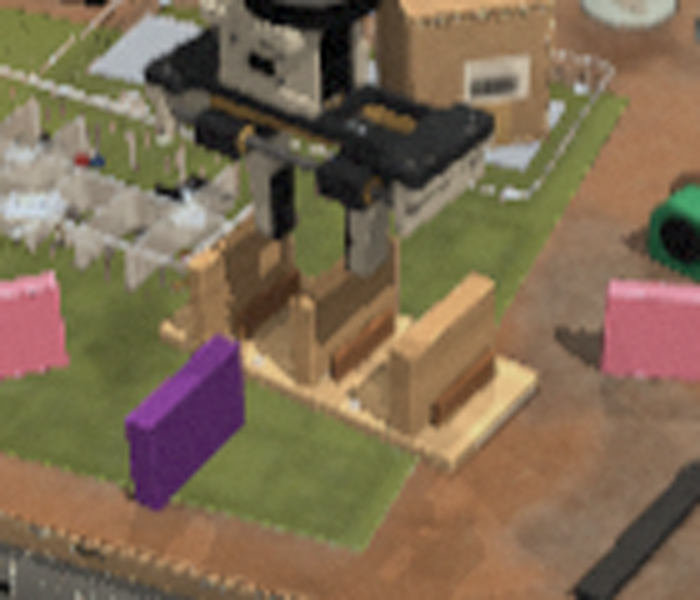

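The open fingers (crop 275,210 and 370,260) straddle the middle blank's line with its neighbours clear. I'll go down and pinch.

```bash

python3 -m pendant '[[0.15,[0,0.002,0.03],[0,0,0]],[0.15,[0,0.002,0.061],[0,0,0]],[0.15,[0,0.002,0.061],[0,0,0]],[0.15,[0,0.002,0.061],[0,0,0]],[-0.3,[0,0.002,0.061],[0,0,0]],[-0.5,[0,0.002,0.061],[0,0,0]],[-0.8,[0,0.002,0.061],[0,0,0]],[-1,[0,0.002,0.061],[0,0,0]],[-1,[0,0.002,0.061],[0,0,0]],[-1,[0,0.002,0.061],[0,0,0]]]'; python3 -m pendant '[[-1,[0,0,0],[0,0,0]],[-1,[0,0,0],[0,0,0]],[-1,[0,0,0],[0,0,0]],[-1,[0,0,0],[0,0,0]]]'; python3 d.py .5065 .2397 .04 1.0
```

```text
clock: 2.5
tool_pos: [0.5063, 0.2398, 0.0391]
orientation: [-180.0, -0.0, 1.0]
force: [-0.5, 0.4, 0.1]
opening: 0.0158
gripper_force: 0.1
clock: 2.83
tool_pos: [0.5063, 0.2398, 0.039]
orientation: [-180.0, -0.0, 1.0]
force: [-2.8, -0.1, 6.7]
opening: 0.0148
gripper_force: 30.0
shift [ 0.0002  0.0001 -0.001 ] turn [-0.02 -0.03  0.02] pos [0.5063 0.2398 0.039 ] [-1.7998e+02 -3.0000e-02  1.0200e+00] F [-2.83 -0.08  6.71] op 14.78 gf 29.993483126163483 t 2.83
```

Opening is 14.8 mm, so this is the 15 mm blank. I'll lift it and carry it over to the channel.

```bash

python3 -m pendant '[[-1,[0,0,-0.025],[0,0,0]],[-1,[0,0,-0.05],[0,0,0]],[-1,[0,0,-0.08],[0,0,0]],[-1,[0,0,-0.1],[0,0,0]],[-1,[0,0,-0.1],[0,0,0]],[-1,[0,0,-0.1],[0,0,0]]]'; python3 d.py .5188 -.1545 .14 -10.1
```

```text
clock: 3.33
tool_pos: [0.5065, 0.2401, 0.1396]
orientation: [-179.9, -0.1, 1.0]
force: [-0.2, -0.1, -1.1]
opening: 0.0148
gripper_force: 30.0
shift [ 0.0053  0.3947 -0.0011] turn [-0.12 -0.09 11.11] pos [0.5065 0.2401 0.1396] [-1.7989e+02 -1.0000e-01  1.0100e+00] F [-0.2  -0.08 -1.14] op 14.82 gf 29.989996254444122 t 3.33
```

```bash

python3 -m pendant '[[-1,[0.005,0.02,0],[0,0,1]],[-1,[0.005,0.05,0],[0,0,2]],[-1,[0.005,0.09,0],[0,0,4]],[-1,[0.005,0.13,0],[0,0,6]],[-1,[0.005,0.17,0],[0,0,8]],[-1,[0.005,0.21,0],[0,0,10]],[-1,[0.005,0.25,0],[0,0,11.1]],[-1,[0.005,0.29,0],[0,0,11.1]],[-1,[0.005,0.33,0],[0,0,11.1]],[-1,[0.005,0.36,0],[0,0,11.1]]]'; python3 -m pendant '[[-1,[0.006,0.015,0],[0,0,0]],[-1,[0.006,0.025,0],[0,0,0]],[-1,[0.006,0.034,0],[0,0,0]],[-1,[0.006,0.034,0],[0,0,0]],[-1,[0.006,0.034,0],[0,0,0]],[-1,[0.006,0.034,0],[0,0,0]]]'; python3 d.py .5188 -.1545 .055 -10.1
```

```text
clock: 4.17
tool_pos: [0.5161, -0.1229, 0.1371]
orientation: [180.0, 0.1, -10.1]
force: [0.6, -0.3, -1.0]
opening: 0.0148
gripper_force: 30.0
clock: 4.67
tool_pos: [0.5173, -0.154, 0.1383]
orientation: [-180.0, 0.0, -10.0]
force: [-0.4, -0.2, -0.8]
opening: 0.0149
gripper_force: 30.0
shift [0.0016 0.0002 0.0833] turn [-0.    0.02  0.06] pos [ 0.5173 -0.154   0.1383] [-1.800e+02  2.000e-02 -1.004e+01] F [-0.43 -0.2  -0.83] op 14.93 gf 29.990331530570984 t 4.67
```

```bash

python3 -m pendant '[[-1,[0,0,0.03],[0,0,0]],[-1,[0,0,0.055],[0,0,0]],[-1,[0,0,0.07],[0,0,0]],[-1,[0,0,0.07],[0,0,0]],[-1,[0,0,0.07],[0,0,0]],[-1,[0,0,0.07],[0,0,0]]]'; python3 d.py .5188 -.1545 .04 -10.1;  python3 - <<'E'
from plant import viewer
import cv2
im=viewer.snapshot("scene")[:,:,::-1]; cv2.imwrite("pics/scene2.png",im)
cv2.imwrite("pics/c4.png",cv2.resize(im[215:295,375:475],None,fx=7.5,fy=7.5,interpolation=cv2.INTER_CUBIC))
E
```

```text
clock: 5.17
tool_pos: [0.5185, -0.1543, 0.0697]
orientation: [180.0, -0.1, -10.0]
force: [0.2, -0.2, -0.9]
opening: 0.015
gripper_force: 30.0
shift [0.0003 0.0002 0.0297] turn [ 0.   -0.08  0.09] pos [ 0.5185 -0.1543  0.0697] [ 1.800e+02 -8.000e-02 -1.001e+01] F [ 0.16 -0.24 -0.94] op 15.04 gf 29.99007672071457 t 5.17
```

View pics/c4.png

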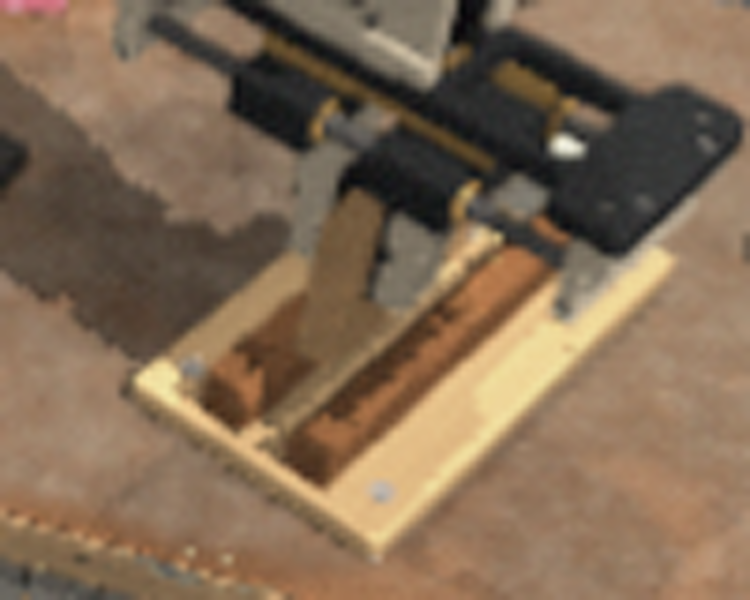

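The blank's near end (bottom edge about crop 300–350, 360) hovers over the channel. I'll check it in the jig frame, with the channel mouth measured the same way.

```bash
python3 - <<'E'
from h import *
o=np.array([.568,-.1633]);t=np.radians(-10.1);R=np.array([[np.cos(t),-np.sin(t)],[np.sin(t),np.cos(t)]])
J=lambda w:((w[:,:2]-o)@R*1e3).round(1).tolist()
print("blank near bottom L,R",J(cast(crop([(300,357),(350,368)],7.5,(375,215)),.0425)))
print("feet L,R",J(cast(crop([(218,415),(268,447)],8,(380,220)),.012)))
print("wall tops: Louter near,Router near,Router far",J(cast(crop([(180,355),(308,440),(592,185)],8,(380,220)),.034)))
E
```

```text
blank near bottom L,R [[-74.5, 3.8], [-66.3, -11.3]]
feet L,R [[-89.3, 12.0], [-88.9, -7.5]]
wall tops: Louter near,Router near,Router far [[-95.7, 26.6], [-96.1, -23.7], [74.5, -25.2]]
```

```bash

python3 -m pendant '[[-1,[0,-0.0007,0.004],[0,0,0]],[-1,[0,-0.0007,0.008],[0,0,0]],[-1,[0,-0.0007,0.012],[0,0,0]],[-1,[0,-0.0007,0.012],[0,0,0]]]';  python3 -m pendant '[[-1,[0,0,0.003],[0,0,0]],[-1,[0,0,0.006],[0,0,0]],[-1,[0,0,0.006],[0,0,0]]]'; python3 d.py .5188 -.1545 .04 -10.1
```

```text
clock: 5.55
tool_pos: [0.5171, -0.154, 0.0559]
orientation: [180.0, 0.0, -10.1]
force: [-0.5, 0.2, -0.7]
opening: 0.0146
gripper_force: 30.0
clock: 5.8
tool_pos: [0.5172, -0.1541, 0.0499]
orientation: [180.0, 0.1, -10.1]
force: [0.1, -0.2, -0.3]
opening: 0.015
gripper_force: 30.0
shift [0.0016 0.0001 0.0099] turn [0.01 0.05 0.01] pos [ 0.5172 -0.1541  0.0499] [ 1.7999e+02  5.0000e-02 -1.0090e+01] F [ 0.09 -0.23 -0.34] op 15.01 gf 29.990160763263702 t 5.8
```

```bash

python3 -m pendant '[[-1,[0,0,0.003],[0,0,0]],[-1,[0,0,0.006],[0,0,0]],[-1,[0,0,0.008],[0,0,0]],[-1,[0,0,0.008],[0,0,0]]]';  python3 -m pendant '[[-1,[0,0,0.001],[0,0,0]],[-1,[0,0,0.0025],[0,0,0]],[-1,[0,0,0.0025],[0,0,0]],[-1,[0,0,0.0025],[0,0,0]]]'; python3 d.py .5188 -.1545 .04 -10.1
```

```text
clock: 6.13
tool_pos: [0.5173, -0.1541, 0.042]
orientation: [180.0, 0.0, -10.1]
force: [0.0, -0.3, -0.6]
opening: 0.0151
gripper_force: 30.0
clock: 6.47
tool_pos: [0.5176, -0.154, 0.04]
orientation: [180.0, 0.0, -10.1]
force: [-0.2, -0.8, -0.3]
opening: 0.0147
gripper_force: 30.0
shift [0.0013 0.0002 0.    ] turn [0.   0.   0.02] pos [ 0.5176 -0.154   0.04  ] [180.     0.   -10.08] F [-0.22 -0.83 -0.29] op 14.67 gf 29.99015361070633 t 6.47
```

```bash

python3 -m pendant '[[-1,[0,0,0.0007],[0,0,0]],[-1,[0,0,0.001],[0,0,0]],[-1,[0,0,0.001],[0,0,0]]]';  python3 -m pendant '[[-1,[0,0,0.0005],[0,0,0]],[-1,[0,0,0.0005],[0,0,0]],[-1,[0,0,0.0005],[0,0,0]]]'; python3 d.py .5188 -.1545 .04 -10.1
```

```text
clock: 6.72
tool_pos: [0.5176, -0.1541, 0.0391]
orientation: [180.0, -0.0, -10.1]
force: [0.8, 0.6, -0.7]
opening: 0.0144
gripper_force: 30.0
clock: 6.97
tool_pos: [0.5177, -0.1541, 0.039]
orientation: [-180.0, -0.0, -10.1]
force: [-2.1, 1.4, 5.2]
opening: 0.015
gripper_force: 30.0
shift [ 0.0012  0.0002 -0.001 ] turn [-0.   -0.02  0.03] pos [ 0.5177 -0.1541  0.039 ] [-1.800e+02 -2.000e-02 -1.007e+01] F [-2.08  1.42  5.23] op 14.95 gf 29.99128371477127 t 6.97
```

Seated on the floor at about 5 N. Now slide it toward the roller.

```bash

python3 -m pendant '[[-1,[0.004,0,0],[0,0,0]],[-1,[0.008,0,0],[0,0,0]],[-1,[0.012,0,0],[0,0,0]],[-1,[0.016,0,0],[0,0,0]],[-1,[0.02,0,0],[0,0,0]],[-1,[0.02,0,0],[0,0,0]]]'; python3 d.py .5188 -.1545 .04 -10.1;  python3 -m pendant '[[-1,[0.002,0,0],[0,0,0]],[-1,[0.004,0,0],[0,0,0]],[-1,[0.006,0,0],[0,0,0]],[-1,[0.008,0,0],[0,0,0]],[-1,[0.01,0,0],[0,0,0]],[-1,[0.01,0,0],[0,0,0]]]'; python3 d.py .5188 -.1545 .04 -10.1
```

```text
clock: 7.47
tool_pos: [0.5369, -0.1579, 0.0391]
orientation: [180.0, 0.1, -10.1]
force: [-5.0, 0.1, 9.1]
opening: 0.0149
gripper_force: 30.0
shift [-0.0184 -0.0001 -0.0009] turn [0.03 0.06 0.01] pos [ 0.5369 -0.1579  0.0391] [ 1.7997e+02  6.0000e-02 -1.0090e+01] F [-5.04  0.08  9.05] op 14.87 gf 29.99278038740158 t 7.47
clock: 7.97
tool_pos: [0.5462, -0.1596, 0.0391]
orientation: [180.0, 0.1, -10.1]
force: [-5.9, -0.7, 8.6]
opening: 0.0147
gripper_force: 30.0
shift [-0.0279 -0.0002 -0.0009] turn [0.03 0.09 0.01] pos [ 0.5462 -0.1596  0.0391] [ 1.7997e+02  9.0000e-02 -1.0090e+01] F [-5.91 -0.73  8.64] op 14.71 gf 29.99237358570099 t 7.97
```

```bash

python3 -m pendant '[[-1,[0.002,0,-0.0003],[0,0,0]],[-1,[0.004,0,-0.0003],[0,0,0]],[-1,[0.006,0,-0.0003],[0,0,0]],[-1,[0.008,0,-0.0003],[0,0,0]],[-1,[0.01,0,-0.0003],[0,0,0]],[-1,[0.01,0,-0.0003],[0,0,0]]]'; python3 d.py .5188 -.1545 .04 -10.1;  python3 -m pendant '[[-1,[0.002,0,0],[0,0,0]],[-1,[0.004,0,0],[0,0,0]],[-1,[0.006,0,0],[0,0,0]],[-1,[0.008,0,0],[0,0,0]],[-1,[0.01,0,0],[0,0,0]],[-1,[0.01,0,0],[0,0,0]]]'; python3 d.py .5188 -.1545 .04 -10.1
```

```text
clock: 8.47
tool_pos: [0.5564, -0.1616, 0.0391]
orientation: [180.0, 0.0, -10.1]
force: [-2.7, -2.8, 3.2]
opening: 0.0154
gripper_force: 30.0
shift [-0.0383 -0.0004 -0.0009] turn [ 0.04  0.05 -0.01] pos [ 0.5564 -0.1616  0.0391] [ 1.7996e+02  5.0000e-02 -1.0110e+01] F [-2.74 -2.77  3.23] op 15.41 gf 30.01533418893814 t 8.47
clock: 8.97
tool_pos: [0.5665, -0.1634, 0.0391]
orientation: [180.0, 0.0, -10.1]
force: [-2.9, -2.7, 4.7]
opening: 0.0149
gripper_force: 30.0
shift [-0.0486 -0.0004 -0.0009] turn [ 0.04  0.04 -0.  ] pos [ 0.5665 -0.1634  0.0391] [ 1.7996e+02  4.0000e-02 -1.0100e+01] F [-2.89 -2.66  4.65] op 14.9 gf 30.011734664440155 t 8.97
```

```bash

python3 -m pendant '[[-1,[0.0015,0,0],[0,0,0]],[-1,[0.003,0,0],[0,0,0]],[-1,[0.0045,0,0],[0,0,0]],[-1,[0.006,0,0],[0,0,0]],[-1,[0.006,0,0],[0,0,0]]]'; python3 -m pendant '[[-1,[0.0005,0,0],[0,0,0]],[-1,[0.001,0,0],[0,0,0]],[-1,[0.0015,0,0],[0,0,0]],[-1,[0.0015,0,0],[0,0,0]]]'; python3 -m pendant '[[-1,[0.0005,0,0],[0,0,0]],[-1,[0.001,0,0],[0,0,0]],[-1,[0.001,0,0],[0,0,0]]]'; python3 d.py .5188 -.1545 .04 -10.1
```

```text
clock: 9.38
tool_pos: [0.5724, -0.1644, 0.0391]
orientation: [180.0, 0.0, -10.1]
force: [-4.3, -3.4, 5.4]
opening: 0.0146
gripper_force: 30.0
clock: 9.72
tool_pos: [0.5736, -0.1646, 0.0391]
orientation: [180.0, 0.1, -10.1]
force: [-4.9, -3.1, 6.0]
opening: 0.015
gripper_force: 30.0
clock: 9.97
tool_pos: [0.5745, -0.1648, 0.0391]
orientation: [180.0, 0.1, -10.1]
force: [-4.2, -2.8, 6.2]
opening: 0.0149
gripper_force: 30.0
shift [-0.0567 -0.0004 -0.0009] turn [0.04 0.06 0.  ] pos [ 0.5745 -0.1648  0.0391] [ 1.7996e+02  6.0000e-02 -1.0100e+01] F [-4.17 -2.77  6.17] op 14.91 gf 30.006416738033295 t 9.97
```

```bash

for i in 1; do python3 -m pendant '[[-1,[0.0004,0,0],[0,0,0]],[-1,[0.0007,0,0],[0,0,0]],[-1,[0.0007,0,0],[0,0,0]]]'|sed -n '2p;4p'; python3 -m pendant '[[-1,[0.0004,0,0],[0,0,0]],[-1,[0.0007,0,0],[0,0,0]],[-1,[0.0007,0,0],[0,0,0]]]'|sed -n '2p;4p'; done
```

```text
tool_pos: [0.5752, -0.1649, 0.0391]
force: [-4.6, -2.7, 6.7]
tool_pos: [0.5758, -0.165, 0.0391]
force: [-5.2, -2.4, 6.3]
```

```bash
python3 -m pendant '[[-1,[0.0004,0,0],[0,0,0]],[-1,[0.0007,0,0],[0,0,0]],[-1,[0.0007,0,0],[0,0,0]]]'|sed -n '2p;4p'
```

```text
tool_pos: [0.5765, -0.1652, 0.039]
force: [-5.2, -1.5, 6.4]
```

```bash
python3 -m pendant '[[-1,[0.0004,0,0],[0,0,0]],[-1,[0.0007,0,0],[0,0,0]],[-1,[0.0007,0,0],[0,0,0]]]'|sed -n '2p;4p';  python3 -m pendant '[[-1,[0.0004,0,0],[0,0,0]],[-1,[0.0007,0,0],[0,0,0]],[-1,[0.0007,0,0],[0,0,0]]]'|sed -n '2p;4p'
```

```text
tool_pos: [0.5772, -0.1653, 0.0391]
force: [-5.2, -3.3, 6.3]
tool_pos: [0.5772, -0.1653, 0.0391]
force: [-7.5, -0.7, 9.1]
```

Stop contact begins at x = 0.5772, where it no longer advances and the force is rising. Drag is about 5 N, so I'll press up to about 17 N total.

```bash
python3 -m pendant '[[-1,[0.0004,0,0],[0,0,0]],[-1,[0.0004,0,0],[0,0,0]],[-1,[0.0004,0,0],[0,0,0]]]'|sed -n '2p;4p'
```

```text
tool_pos: [0.5772, -0.1653, 0.0391]
force: [-9.7, -0.2, 10.1]
```

```bash
python3 -m pendant '[[-1,[0.0004,0,0],[0,0,0]],[-1,[0.0004,0,0],[0,0,0]],[-1,[0.0004,0,0],[0,0,0]]]'|sed -n '2p;4p'
```

```text
tool_pos: [0.5772, -0.1653, 0.0391]
force: [-10.1, -0.6, 11.7]
```

```bash
python3 -m pendant '[[-1,[0.0006,0,0],[0,0,0]],[-1,[0.0006,0,0],[0,0,0]],[-1,[0.0006,0,0],[0,0,0]]]'|sed -n '2p;4p'
```

```text
tool_pos: [0.5772, -0.1653, 0.0391]
force: [-12.5, 0.5, 12.9]
```

```bash
python3 -m pendant '[[-1,[0.0006,0,0],[0,0,0]],[-1,[0.0006,0,0],[0,0,0]],[-1,[0.0006,0,0],[0,0,0]]]'|sed -n '2p;4p'
```

```text
tool_pos: [0.5772, -0.1654, 0.0391]
force: [-13.5, 1.3, 14.9]
```

```bash
python3 -m pendant '[[-1,[0.0007,0,0],[0,0,0]],[-1,[0.0012,0,0],[0,0,0]],[-1,[0.0012,0,0],[0,0,0]]]'|sed -n '2p;4p'
```

```text
tool_pos: [0.5772, -0.1654, 0.039]
force: [-17.8, 3.9, 19.1]
```

```bash
python3 -m pendant '[[-1,[0.0004,0,0],[0,0,0]],[-1,[0.0006,0,0],[0,0,0]],[-1,[0.0006,0,0],[0,0,0]],[-1,[0.0006,0,0],[0,0,0]],[-1,[0.0006,0,0],[0,0,0]],[-1,[0.0006,0,0],[0,0,0]],[-1,[0.0006,0,0],[0,0,0]]]'|sed -n '2p;4p'; python3 d.py .5188 -.1545 .04 -10.1
```

```text
tool_pos: [0.5772, -0.1654, 0.039]
force: [-17.8, 5.0, 19.2]
shift [-0.0594 -0.0005 -0.0005] turn [ 0.05  0.49 -0.03] pos [ 0.5772 -0.1654  0.039 ] [179.95   0.49 -10.13] F [-17.76   4.99  19.25] op 15.06 gf 30.003553926944733 t 13.05
```

Pressed for about 0.6 s, with roughly 12 N estimated at the stop. I'll relax, release, and look before handing in.

```bash
python3 -m pendant '[[-1,[-0.0015,0,0],[0,0,0]],[-1,[-0.003,0,0],[0,0,0]],[-1,[-0.0035,0,0],[0,0,0]],[-1,[-0.0035,0,0],[0,0,0]]]'|sed -n '2p;4p'; python3 -m pendant '[[-0.7,[0,0,0],[0,0,0]],[-0.4,[0,0,0],[0,0,0]],[-0.2,[0,0,0],[0,0,0]],[-0.1,[0,0,0],[0,0,0]],[-0.1,[0,0,0],[0,0,0]],[-0.1,[0,0,0],[0,0,0]]]'; python3 d.py .5188 -.1545 .04 -10.1
```

```text
tool_pos: [0.5772, -0.1653, 0.039]
force: [-6.1, -2.1, 7.9]
clock: 13.88
tool_pos: [0.5792, -0.1648, 0.0387]
orientation: [-180.0, -0.0, -10.1]
force: [0.7, -0.2, -0.5]
opening: 0.0383
gripper_force: 0.0
shift [-0.0613  0.0004 -0.0013] turn [-0.   -0.01  0.03] pos [ 0.5792 -0.1648  0.0387] [-1.800e+02 -1.000e-02 -1.007e+01] F [ 0.67 -0.2  -0.54] op 38.25 gf 0.0 t 13.88
```

```bash
python3 -m pendant '[[-0.1,[0,0,-0.01],[0,0,0]],[-0.1,[0,0,-0.03],[0,0,0]],[-0.1,[0,0,-0.06],[0,0,0]],[-0.1,[0,0,-0.1],[0,0,0]],[-0.1,[0,0,-0.14],[0,0,0]],[-0.1,[0,0,-0.18],[0,0,0]],[-0.1,[0,0,-0.18],[0,0,0]],[-0.1,[0,0,-0.18],[0,0,0]],[-0.1,[0,0,-0.18],[0,0,0]]]'; python3 - <<'E'
from plant import viewer
import cv2,numpy as np
im=viewer.snapshot("scene")[:,:,::-1]; cv2.imwrite("pics/scene3.png",im)
cv2.imwrite("pics/c5.png",cv2.resize(im[165:295,255:475],None,fx=3.6,fy=3.6,interpolation=cv2.INTER_CUBIC))
E
```

```text
clock: 14.63
tool_pos: [0.5788, -0.1648, 0.2197]
orientation: [-180.0, -0.1, -10.1]
force: [0.3, 0.7, 0.0]
opening: 0.0394
gripper_force: 0.0
```

View pics/c5.png

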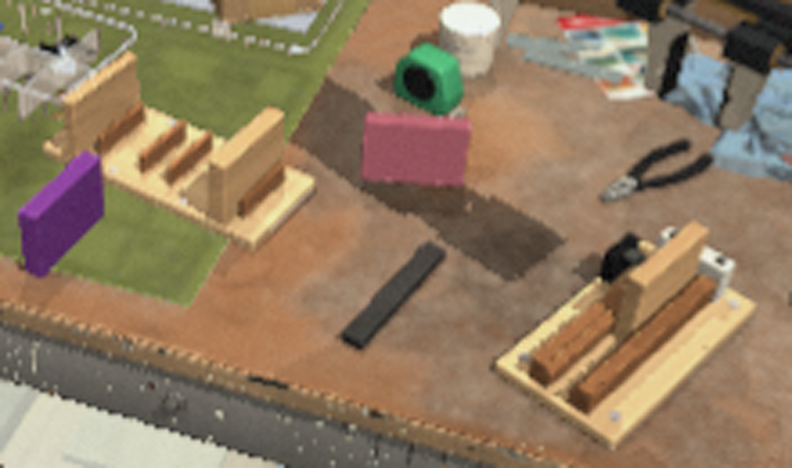

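The blank stands upright in the channel against the stop (crop 665,270). The other two are still in the rack, and the stick, tape and cutters haven't moved. Part of that press may have gone into floor friction (Fz was 19 N), so I'll do a clean press from behind with closed fingers, where the wrist force is the stop force.

```bash
python3 -m pendant '[[-1,[-0.03,0.0005,0],[0,0,0]],[-1,[-0.05,0.0005,0],[0,0,0]],[-1,[-0.05,0.0005,0.04],[0,0,0]],[-1,[-0.05,0.0005,0.08],[0,0,0]],[-1,[-0.05,0.0005,0.12],[0,0,0]],[-1,[-0.05,0.0005,0.15],[0,0,0]],[-1,[-0.05,0.0005,0.17],[0,0,0]],[-1,[-0.05,0.0005,0.178],[0,0,0]],[-1,[-0.05,0.0005,0.178],[0,0,0]],[-1,[-0.05,0.0005,0.178],[0,0,0]]]'; python3 d.py .543 -.1594 .041 -10.1
python3 -m pendant '[[-1,[0.001,0,0],[0,0,0]],[-1,[0.002,0,0],[0,0,0]],[-1,[0.003,0,0],[0,0,0]],[-1,[0.004,0,0],[0,0,0]],[-1,[0.005,0,0],[0,0,0]],[-1,[0.005,0,0],[0,0,0]]]'; python3 d.py .543 -.1594 .041 -10.1
```

```text
clock: 15.52
tool_pos: [0.5297, -0.1568, 0.0408]
orientation: [180.0, 0.1, -10.1]
force: [0.5, 0.3, -0.3]
opening: 0.0007
gripper_force: 0.0
shift [ 0.0136  0.0002 -0.0002] turn [0.03 0.06 0.03] pos [ 0.5297 -0.1568  0.0408] [ 1.7997e+02  6.0000e-02 -1.0070e+01] F [ 0.55  0.33 -0.25] op 0.73 gf 0.0 t 15.52
clock: 16.02
tool_pos: [0.535, -0.1576, 0.0413]
orientation: [-180.0, -0.0, -10.1]
force: [0.5, -0.9, -0.8]
opening: 0.0009
gripper_force: 0.0
shift [0.0082 0.0004 0.0003] turn [-0.01 -0.05  0.02] pos [ 0.535  -0.1576  0.0413] [-1.7999e+02 -5.0000e-02 -1.0080e+01] F [ 0.55 -0.93 -0.77] op 0.88 gf 0.0 t 16.02
```

```bash
python3 -m pendant '[[-1,[0.001,0,0],[0,0,0]],[-1,[0.002,0,0],[0,0,0]],[-1,[0.003,0,0],[0,0,0]],[-1,[0.004,0,0],[0,0,0]],[-1,[0.004,0,0],[0,0,0]]]'|sed -n '2p;4p'
python3 -m pendant '[[-1,[0.0005,0,0],[0,0,0]],[-1,[0.001,0,0],[0,0,0]],[-1,[0.0015,0,0],[0,0,0]],[-1,[0.0015,0,0],[0,0,0]]]'|sed -n '2p;4p'
```

```text
tool_pos: [0.5387, -0.1583, 0.0408]
force: [-0.4, 0.3, -1.0]
tool_pos: [0.5401, -0.1585, 0.0408]
force: [-0.0, 0.1, -0.3]
```

```bash
python3 -m pendant '[[-1,[0.0005,0,0],[0,0,0]],[-1,[0.001,0,0],[0,0,0]],[-1,[0.001,0,0],[0,0,0]]]'|sed -n '2p;4p'
```

```text
tool_pos: [0.5411, -0.1587, 0.0409]
force: [-0.6, -0.3, 0.2]
```

```bash
python3 -m pendant '[[-1,[0.0005,0,0],[0,0,0]],[-1,[0.001,0,0],[0,0,0]],[-1,[0.001,0,0],[0,0,0]]]'|sed -n '2p;4p'; python3 -m pendant '[[-1,[0.0005,0,0],[0,0,0]],[-1,[0.001,0,0],[0,0,0]],[-1,[0.001,0,0],[0,0,0]]]'|sed -n '2p;4p'
```

```text
tool_pos: [0.542, -0.1589, 0.0409]
force: [0.4, -0.3, 0.3]
tool_pos: [0.5431, -0.1591, 0.0409]
force: [-0.0, -0.1, -0.5]
```

```bash
python3 -m pendant '[[-1,[0.0005,0,0],[0,0,0]],[-1,[0.001,0,0],[0,0,0]],[-1,[0.001,0,0],[0,0,0]]]'|sed -n '2p;4p'
```

```text
tool_pos: [0.5437, -0.1593, 0.0408]
force: [-1.2, -0.9, 1.2]
```

```bash
python3 -m pendant '[[-1,[0.0007,0,0],[0,0,0]],[-1,[0.0014,0,0],[0,0,0]],[-1,[0.002,0,0],[0,0,0]],[-1,[0.002,0,0],[0,0,0]]]'|sed -n '2p;4p'
```

```text
tool_pos: [0.5437, -0.1594, 0.0406]
force: [-7.6, 2.9, 5.6]
```

```bash
python3 -m pendant '[[-1,[0.0007,0,0],[0,0,0]],[-1,[0.001,0,0],[0,0,0]],[-1,[0.001,0,0],[0,0,0]]]'|sed -n '2p;4p'
```

```text
tool_pos: [0.5437, -0.1595, 0.0404]
force: [-9.9, 4.6, 8.0]
```

```bash
python3 -m pendant '[[-1,[0.0006,0,-0.0005],[0,0,0]],[-1,[0.001,0,-0.001],[0,0,0]],[-1,[0.0012,0,-0.001],[0,0,0]],[-1,[0.0012,0,-0.001],[0,0,0]],[-1,[0.0012,0,-0.001],[0,0,0]],[-1,[0.0012,0,-0.001],[0,0,0]],[-1,[0.0012,0,-0.001],[0,0,0]]]'|sed -n '2p;4p'
```

```text
tool_pos: [0.5437, -0.1595, 0.0406]
force: [-10.2, 4.7, 3.8]
```

```bash
python3 -m pendant '[[-1,[0.0006,0,-0.0002],[0,0,0]],[-1,[0.0012,0,-0.0004],[0,0,0]],[-1,[0.0012,0,-0.0004],[0,0,0]],[-1,[0.0012,0,-0.0004],[0,0,0]],[-1,[0.0012,0,-0.0004],[0,0,0]],[-1,[0.0012,0,-0.0004],[0,0,0]],[-1,[0.0012,0,-0.0004],[0,0,0]],[-1,[0.0012,0,-0.0004],[0,0,0]]]'|sed -n '2p;4p'; python3 -m pendant '[[-1,[-0.003,0,0],[0,0,0]],[-1,[-0.006,0,0],[0,0,0]],[-1,[-0.012,0,0],[0,0,0]],[-1,[-0.02,0,0],[0,0,0]],[-1,[-0.02,0,-0.03],[0,0,0]],[-1,[-0.02,0,-0.07],[0,0,0]],[-1,[-0.02,0,-0.11],[0,0,0]],[-1,[-0.02,0,-0.15],[0,0,0]],[-1,[-0.02,0,-0.15],[0,0,0]],[-1,[-0.02,0,-0.15],[0,0,0]]]'; python3 - <<'E'
from plant import viewer
import cv2,numpy as np
im=viewer.snapshot("scene")[:,:,::-1]; cv2.imwrite("pics/scene4.png",im)
cv2.imwrite("pics/c6.png",cv2.resize(im[220:295,380:480],None,fx=8,fy=8,interpolation=cv2.INTER_CUBIC))
E
```

```text
tool_pos: [0.5437, -0.1595, 0.0406]
force: [-12.9, 6.4, 4.1]
clock: 20.43
tool_pos: [0.5309, -0.1566, 0.1955]
orientation: [-179.9, -0.4, -10.1]
force: [-0.5, 0.1, -0.6]
opening: 0.0004
gripper_force: 0.0
```

View pics/c6.png

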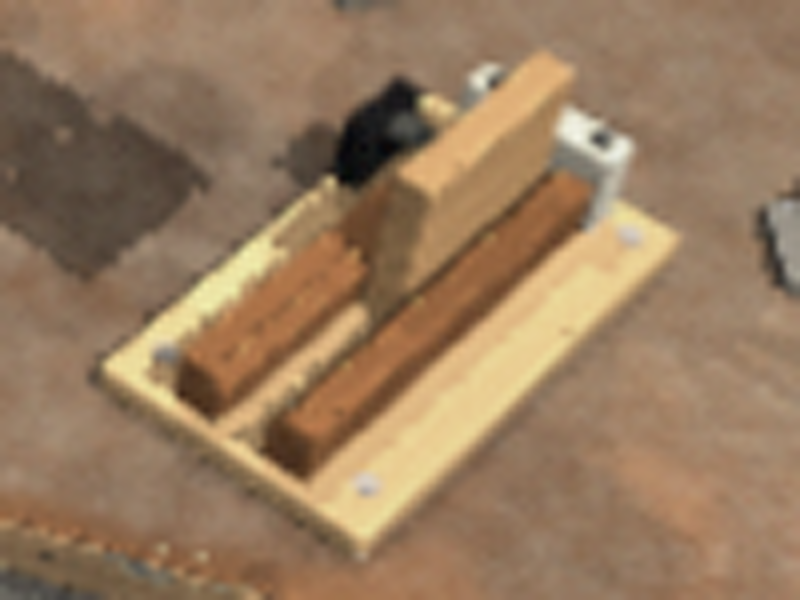

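The blank stands upright between the walls (top from 410,180 to 560,65), with its far end against the stop, and the arm is clear. The clean press reached about 13.8 N along the channel. Handing in.

```bash
python3 -c "
from plant import workorder
print(workorder.close_job())"
```

```text
the job is handed in; nothing more can be done
None
```

I set the middle blank (pinched at 14.8 mm, so the 15 mm one) in the channel, pressed it against the end stop with an estimated 12 N and released it, then handed the job in at about 20 s; no verdict came back.

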